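# Secure the cradle rod with its linch pin

### The job

The heater unit hangs in the repair cradle on a steel rod, and one end of the rod still has no linch pin. Take the linch pin from the drilled wooden block, feel for the cross-hole in the rod's bare end and push the pin down until its head sits fully home, ring pointing off the end of the rod; then flip the ring down over the rod end so it snaps closed round the pin's point, as at the other end. Do not force the pin or the ring, and leave everything else where it is.

Things in the scene. Friction and masses are not known exactly. Their poses are not given: they have to be found in the camera images.
- pin: Linch pin, plain steel, standing in one of the block's three holes; about 80 g. Origin on its axis at the underside of its head (the face that seats), z up. Below: shank 10 mm diameter, 36 mm long, its last 3 mm tapering to an 8 mm flat point. Above: round collar 20 mm wide, 4 mm high, then the head, 16 x 16 mm, up to 28 mm. The wire ring is hinged 7 mm above the origin about the pin's y axis
- pin_grip (a point): Where to take the pin: on its axis, 20 mm above its origin. The head has flats square to the pin's y axis: grip across y (16 mm), fingertips no lower than 12 mm above the pin's origin, so as to stay over the ring wire (the neighbours in the block are lower than that). Axes as pin
- ring (a joint): Angle of the ring on the pin, rad: 0 = open (about level, sticking out along the pin's +x), as at the start; 1.66 = closed (ring in the pin's y-z plane, hanging down round the shank, its bow just past the point). Sprung over-centre: it stays open, resists closing with up to about 3 N at the bow, and past about 0.8 it snaps shut by itself
- ring_bow (a point): Middle of the ring's far end, 47 mm from its hinge, on the centre of the 4.5 mm wire; moves with the ring. The ring is a loop 54 mm wide outside, 44 mm clear inside, so the rod end passes through it as it is flipped down, if the pin's +x points off the end of the rod (the cradle's -y) within about 20 degrees
- cradle: Grey steel repair cradle fixed to the bench: base 150 x 210 mm, two cheeks with brass bushes (outer faces 83 mm from the origin), aluminium unit between them (top 147 mm, pipe stub 175 mm). Origin: centre of the base's underside. The 22 mm rod lies along the cradle's y, its axis 105 mm up; bare end at -y; the +y end has its linch pin. Over 25 N between the pin or its ring and the rod is forcing
- hole_nominal (a point): Middle place of the cross-hole's mouth on the rod's milled top flat, fixed to the cradle (same axes) at its (0, -112, 115) mm. The rod slides endwise in its bushes (6 N friction) and stands up to 12 mm either way, so the real hole lies anywhere within 12 mm of this point along the cradle's y, to be felt for; it is true in x and z
- rod_under (a point): Point on the rod's lower flat straight below hole_nominal, 20 mm down, fixed to the cradle. The hole is upright, 12 mm diameter, right through; the flats run 20 mm either side of it and the rod ends 23 mm beyond it. The pin's point enters when within about 1.5 mm. Seated, the pin's origin is level with the top flat and its point stands out 16 mm below this point
- block: Hardwood block fixed to the bench, 190 x 45 x 50 mm high, origin at the centre of its underside, three upright 13 mm holes through it at x = -55, 0 and +55 mm; each holds one fastening, in any order. The pin's ring points roughly to the block's -y
- clevis: a plain clevis pin, 10 mm shank, flat round head 19 mm across and 5 mm high, stood in one of the block's holes; no ring. Leave it
- bolt: a dark hex bolt, 10 mm shank, head 6.4 mm high, stood in one of the block's holes; no ring. Leave it
- screwdriver: bystander: screwdriver with red handle lying on the bench
- spanner: bystander: steel spanner lying on the bench
- brush: bystander: brush lying on the bench
- washer: bystander: flat steel washer, 36 mm, lying on the bench
- tape: bystander: white roll of tape, 90 mm across, lying flat
- cups: bystander: stack of paper cups, 78 mm across, 135 mm high

How it is judged:
By the outcome, as a careful person would: the job done as asked, in the order asked, and still so for the second after the job is handed in, with the robot touching nothing.
It also fails if it takes over 72 s, if anything falls off the work surface, if the arm or the gripper's body presses on something with over 40 N, if the wrist force passes 120 N, or if a joint passes its speed limit or range.

### The arm

A 6-joint arm with a two-finger parallel gripper is mounted at the origin on the work surface. World frame = base frame: x ahead of the robot, y to its left, z up, the work surface at z = 0. Lengths are in m, angles in rad, forces in N, time in s.
With the tool pointing down it reaches from about 0.35 to 0.775 m from the base axis. Payload 5.5 kg.
Tool frame: the origin (TCP) lies midway between the tips of the shut fingers; the grasp point (between the pads) lies 19 mm behind it; z points along the fingers, y is the line along which they close (so a half turn about z gives the same grasp; the last joint's range is limited). The gripper opens to 85 mm and grips with 20 to 120 N. Pads are 22 mm wide; open, the fingers measure 114 mm over their backs; the gripper's body (76 mm by 85 mm) begins 54 mm behind the grasp point. The pads swing forward as they close: fully open they stand 13 mm farther back than shut.
Start: joints at [1.209, 0.313, 0.046, 1.304, 0, 1.431], TCP at [0.127, 0.561, 0.231] pointing down, gripper open.
Joint ranges: [-2.76, 2.76], [-0.86, 1.69], [-1.03, 1.26], [-2.2, 2.34], [-1.47, 1.5], [-3.14, 3.14]. Speed limits (rad/s): [2.57, 2.57, 3.14, 3.14, 3.14, 3.14].

### API

Orientations are given as a unit quaternion [w, x, y, z].
In Python, from workcell import env gives the robot as it stands. The module is installed in compiled form; this text tells all that it offers.
- The arm moves only by the tool carry_out, never from a script. Its argument "series" is a list of rows, each an object with "delta_rot": the turn, a rotation vector about the world's x, y, z normalised to -1 to 1, where 1 is 0.1 rad, a list of three; "travel": the shift along the world's x, y, z normalised to -1 to 1, where 1 is 0.025 m, a list of three; "fingers": the closure, from -1 (fully open) to 1 (shut). In form: [{"delta_rot": [ax, ay, az], "travel": [tx, ty, tz], "fingers": fingers}, ...]. A call has 1 to 5 rows; each row shifts and turns the commanded pose from where the row before left it; what a row does not reach is not made up. A row lasts 1/8 s, in which the tool goes at most 62.5 mm and 10.7 degrees, less where a joint would pass 70% of its speed; a pose out of reach is approached as far as the arm can. A call with a number of a shift or a turn outside -1 to 1 is refused whole. A call with a gripper value outside its range is refused whole. The fingers move at their own pace and stop on an object; "squeeze" is the grip in N (left out, the last holds). Time passes only in rows, so rows that do not move let the fingers close. It gives the time, the measured TCP pose, the force, the opening and the grip force at its end, in the units of the state.
- env.get_state(): the state, without advancing time (a new reading comes with each control period).
- env.read_camera(name): name is "side" or "top"; returns a dict with "color" (384x512x3 uint8, red, green, blue), "fx", "fy", "cx", "cy" (pixels), "world_from_camera" (4x4, takes a point from camera to world coordinates). Camera axes: x right, y up, looking along -z (the intrinsics and any distortion apply to the point x, -y, -z); pixel columns grow to the right and rows downward; lengths in m; the calibration is good to about 2 mm. A picture is of the moment at which its call begins. There is no depth.
- env.hand_in(): hands the job in; it is judged then, once.
The state is a dict: "clock": time; "joint_pos": joint angles; "qvel": joint speeds; "tau": joint torques, N m; "tcp_pos": TCP position; "orientation": TCP orientation; "wrist_force": force on the tool from outside, world axes, zero at the start; "ft_torque": the same for the moment, N m; "finger_gap": finger opening in m; "grip_force": force on a finger pad.
Only numpy, scipy, OpenCV 4.12 (cv2) and the standard library are available. Lean on these libraries where they do the work, as an engineer would, in place of code of your own. Each camera call takes 0.05 s, during which the arm holds its last target. There are 200 camera calls.

## Working session

There is one attempt and no reset: what is moved stays moved. The work goes in short steps, Python scripts to look and compute and a tool call to move; the robot and the scene stay as the last step left them, time stands still between calls to the robot, and variables do not carry over. Pictures are saved under pics/ and viewed, at most 10 in all, crops included, and the job is handed in when it is done.

Besides the shell and the picture viewer there is one more tool, called after "Emit:" by a JSON object that holds its "op" and its "data". carry_out: Moves the arm, as the interface text tells. Its arguments: {"type":"object","properties":{"series":{"type":"array","items":{"type":"object","properties":{"delta_rot":{"type":"array","items":{"type":"number"}},"travel":{"type":"array","items":{"type":"number"}},"fingers":{"type":"number"}}}},"squeeze":{"type":"number"}},"required":["series"]}

```bash
mkdir -p pics; cat > h.py <<'E'
from workcell import env
import numpy as np, cv2
def shot(n):
    r=env.read_camera(n); return r
def ray(r,u,v):
    T=np.array(r["world_from_camera"]); d=np.array([(u-r["cx"])/r["fx"],-(v-r["cy"])/r["fy"],-1.])
    return T[:3,3],T[:3,:3]@d
def onz(r,u,v,z):
    o,d=ray(r,u,v); return o+d*(z-o[2])/d[2]
def proj(r,p):
    T=np.array(r["world_from_camera"]); q=T[:3,:3].T@(np.array(p)-T[:3,3]); return r["cx"]+r["fx"]*q[0]/-q[2], r["cy"]-r["fy"]*q[1]/-q[2]
E
python3 - <<'E'
from h import *
s=env.get_state();print(s)
for n in("top","side"):
    r=shot(n);print({k:np.round(v,3) for k,v in r.items() if k!="color"}, r.keys())
    cv2.imwrite(f"pics/{n}0.png",cv2.resize(r["color"][:,:,::-1],(800,600),interpolation=cv2.INTER_CUBIC))
    np.save(n+".npy",r["color"])
E
```

```text
{'clock': 0.0, 'joint_pos': array([1.20936494e+00, 3.14025660e-01, 4.49826878e-02, 1.30358814e+00,
       8.92724687e-06, 1.43121661e+00]), 'qvel': array([-0.00057967,  0.00088012,  0.00103319,  0.00089352, -0.0008019 ,
        0.0003985 ]), 'tau': array([-6.86765779e-04, -4.80628645e+01,  2.98532742e+01,  1.94523262e-02,
       -2.30507139e-04, -9.73290867e-06]), 'tcp_pos': array([0.12633637, 0.56043295, 0.23039601]), 'orientation': array([-2.31740638e-04,  1.10698455e-01,  9.93853616e-01, -8.87653423e-04]), 'wrist_force': array([-0.42832889, -0.47688088, -0.06450588]), 'ft_torque': array([ 0.03810759, -0.02479665, -0.02036737]), 'grip_force': 0.0, 'finger_gap': 0.08534312392687146}
{'fx': np.float64(447.073), 'fy': np.float64(447.073), 'cx': np.float64(249.708), 'cy': np.float64(192.424), 'world_from_camera': array([[ 2.000e-03,  9.880e-01, -1.550e-01,  3.950e-01],
       [-1.000e+00,  1.000e-03, -3.000e-03, -1.160e-01],
       [-3.000e-03,  1.550e-01,  9.880e-01,  1.021e+00],
       [ 0.000e+00,  0.000e+00,  0.000e+00,  1.000e+00]])} dict_keys(['color', 'fx', 'fy', 'cx', 'cy', 'world_from_camera'])
{'fx': np.float64(420.672), 'fy': np.float64(420.672), 'cx': np.float64(258.252), 'cy': np.float64(184.425), 'world_from_camera': array([[ 0.91 ,  0.314, -0.269,  0.235],
       [-0.414,  0.703, -0.579, -0.739],
       [ 0.007,  0.639,  0.769,  0.934],
       [ 0.   ,  0.   ,  0.   ,  1.   ]])} dict_keys(['color', 'fx', 'fy', 'cx', 'cy', 'world_from_camera'])
```

View pics/top0.png

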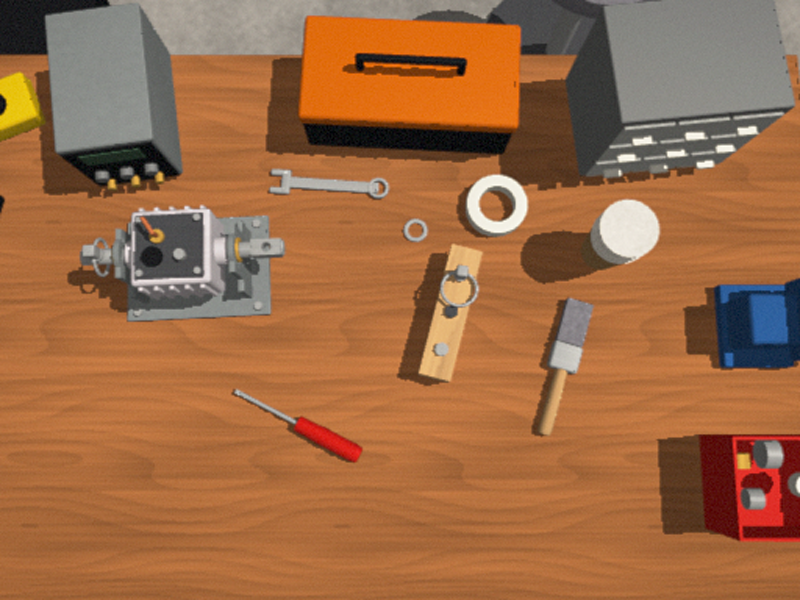

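View pics/side0.png

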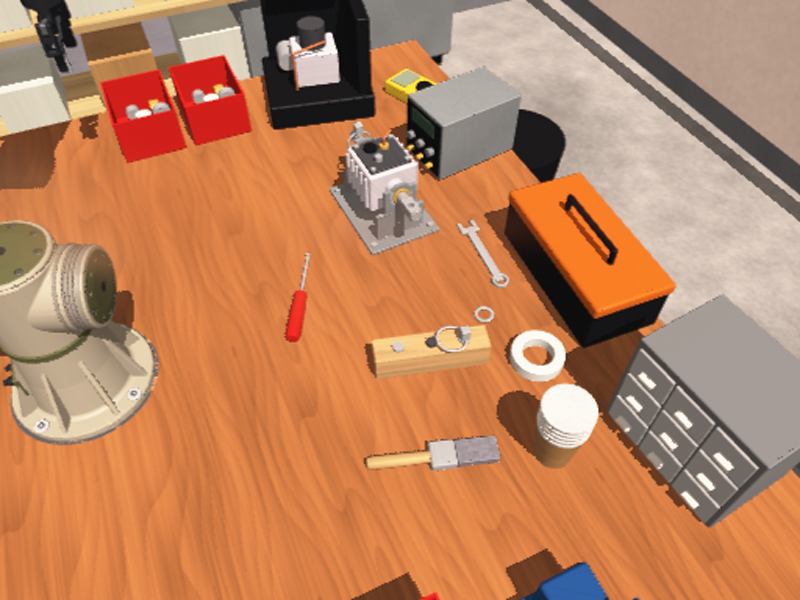

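```bash
python3 - <<'E'
from h import *
t=np.load("top.npy");s=np.load("side.npy")
def c(a,x,y,w=80,h=60): return cv2.resize(a[y:y+h,x:x+w,::-1],(400,300),interpolation=cv2.INTER_CUBIC)
im=np.vstack([np.hstack([c(t,255,150),c(s,235,190)]),np.hstack([c(t,110,130),c(s,205,90)])])
cv2.imwrite("pics/z.png",im)
E
```

```text
(no output)
```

View pics/z.png

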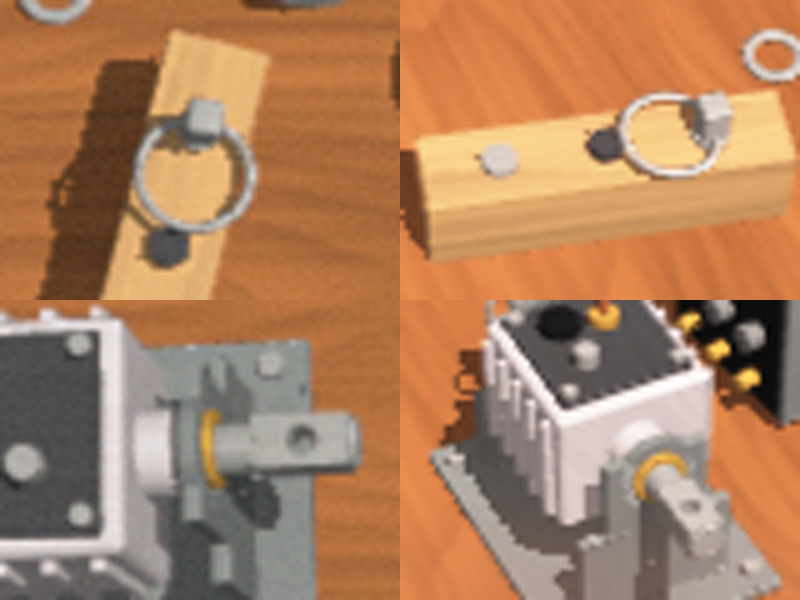

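```bash
python3 - <<'E'
from h import *
t=shot("top");s=shot("side")
def tri(a,b):
    o1,d1=ray(t,*a);o2,d2=ray(s,*b);d1/=np.linalg.norm(d1);d2/=np.linalg.norm(d2)
    k=np.linalg.lstsq(np.c_[d1,-d2],o2-o1,rcond=None)[0]
    p,q=o1+k[0]*d1,o2+k[1]*d2;return np.round((p+q)/2,4),np.linalg.norm(p-q).round(4)
C=lambda x0,y0,x,y:(x0+(x+.5)/5-.5,y0+(y+.5)/5-.5)
# pin head top
a=C(255,150,207,113);b=C(235,190,315,101)
print("head",onz(t,*a,.078),onz(s,*b,.078),tri(a,b))
a2=C(255,150,193,231);b2=C(235,190,223,137)
print("bow",onz(t,*a2,.057),onz(s,*b2,.057),tri(a2,b2))
e1=C(255,150,140,174);e2=C(255,150,251,174);print("ring sides",onz(t,*e1,.057),onz(t,*e2,.057))
h=C(110,130,302,138);g=C(205,90,291,206)
print("hole",onz(t,*h,.115),onz(s,*g,.115),tri(h,g))
E=lambda x,y:((x+.5)*.64-.5,(y+.5)*.64-.5)
for p in [(270,216),(271,314),(128,320)]: print("base",onz(t,*E(p[0],p[1]),.01))
print("block",[onz(t,*E(*p),.05).round(3) for p in [(453,245),(483,251),(449,382),(419,375)]])
for p in [(250,413),(350,411),(250,462),(352,470)]: print("flat",onz(t,*C(110,130,*p[:1],p[1]-300),.115))
E
```

```text
head [ 0.58700315 -0.21268382  0.078     ] [ 0.5906981  -0.21140352  0.078     ] (array([ 0.588 , -0.2129,  0.0807]), np.float64(0.0031))
bow [ 0.53883591 -0.20796991  0.057     ] [ 0.54600461 -0.19938689  0.057     ] (array([ 0.539 , -0.2073,  0.0705]), np.float64(0.0044))
ring sides [ 0.56403789 -0.1851201   0.057     ] [ 0.56408763 -0.23369068  0.057     ]
hole [0.61098903 0.05244055 0.115     ] [0.61489425 0.05111697 0.115     ] (array([0.6132, 0.0521, 0.1142]), np.float64(0.0041))
base [0.68188893 0.06718314 0.01      ]
base [0.53407195 0.06153517 0.01      ]
base [0.52499247 0.27022559 0.01      ]
block [array([ 0.628, -0.202,  0.05 ]), array([ 0.619, -0.245,  0.05 ]), array([ 0.434, -0.194,  0.05 ]), array([ 0.444, -0.153,  0.05 ])]
flat [0.62164159 0.07441818 0.115     ]
flat [0.62253087 0.03277793 0.115     ]
flat [0.60076227 0.07373235 0.115     ]
flat [0.59740494 0.03129769 0.115     ]
```

Emit:
{"op": "carry_out", "data": {"series": [{"delta_rot":[0,0,0.036],"travel":[0.6,-1,-0.1],"fingers":-1},{"delta_rot":[0,0,0.036],"travel":[0.6,-1,-0.1],"fingers":-1},{"delta_rot":[0,0,0.036],"travel":[0.6,-1,-0.1],"fingers":-1},{"delta_rot":[0,0,0.036],"travel":[0.6,-1,-0.1],"fingers":-1},{"delta_rot":[0,0,0.036],"travel":[0.6,-1,-0.1],"fingers":-1}]}}

```text
clock: 0.82
tcp_pos: [0.2018, 0.435, 0.2186]
orientation: [-0.0, 0.102, 0.995, -0.0]
wrist_force: [0.2, 0.8, -0.1]
finger_gap: 0.0851
grip_force: 0.0
```

Emit:
{"op": "carry_out", "data": {"series": [{"delta_rot":[0,0,0.036],"travel":[0.6,-1,-0.1],"fingers":-1},{"delta_rot":[0,0,0.036],"travel":[0.6,-1,-0.1],"fingers":-1},{"delta_rot":[0,0,0.036],"travel":[0.6,-1,-0.1],"fingers":-1},{"delta_rot":[0,0,0.036],"travel":[0.6,-1,-0.1],"fingers":-1},{"delta_rot":[0,0,0.036],"travel":[0.6,-1,-0.1],"fingers":-1}]}}

```text
clock: 1.45
tcp_pos: [0.2768, 0.31, 0.2062]
orientation: [0.0, 0.093, 0.996, 0.0]
wrist_force: [0.1, 0.5, -0.3]
finger_gap: 0.0853
grip_force: 0.0
```

Emit:
{"op": "carry_out", "data": {"series": [{"delta_rot":[0,0,0.036],"travel":[0.6,-1,-0.1],"fingers":-1},{"delta_rot":[0,0,0.036],"travel":[0.6,-1,-0.1],"fingers":-1},{"delta_rot":[0,0,0.036],"travel":[0.6,-1,-0.1],"fingers":-1},{"delta_rot":[0,0,0.036],"travel":[0.6,-1,-0.1],"fingers":-1},{"delta_rot":[0,0,0.036],"travel":[0.6,-1,-0.1],"fingers":-1}]}}

```text
clock: 2.08
tcp_pos: [0.3518, 0.1851, 0.1938]
orientation: [0.0, 0.084, 0.996, 0.0]
wrist_force: [0.5, 0.1, -0.0]
finger_gap: 0.0852
grip_force: 0.0
```

Emit:
{"op": "carry_out", "data": {"series": [{"delta_rot":[0,0,0.036],"travel":[0.6,-1,-0.1],"fingers":-1},{"delta_rot":[0,0,0.036],"travel":[0.6,-1,-0.1],"fingers":-1},{"delta_rot":[0,0,0.036],"travel":[0.6,-1,-0.1],"fingers":-1},{"delta_rot":[0,0,0.036],"travel":[0.6,-1,-0.1],"fingers":-1},{"delta_rot":[0,0,0.036],"travel":[0.6,-1,-0.1],"fingers":-1}]}}

```text
clock: 2.7
tcp_pos: [0.4268, 0.0601, 0.1812]
orientation: [-0.0, 0.075, 0.997, 0.0]
wrist_force: [0.8, -0.2, 0.1]
finger_gap: 0.0857
grip_force: 0.0
```

Emit:
{"op": "carry_out", "data": {"series": [{"delta_rot":[0,0,0.036],"travel":[0.6,-1,-0.1],"fingers":-1},{"delta_rot":[0,0,0.036],"travel":[0.6,-1,-0.1],"fingers":-1},{"delta_rot":[0,0,0.036],"travel":[0.6,-1,-0.1],"fingers":-1},{"delta_rot":[0,0,0.036],"travel":[0.6,-1,-0.1],"fingers":-1},{"delta_rot":[0,0,0.036],"travel":[0.6,-1,-0.1],"fingers":-1}]}}

```text
clock: 3.32
tcp_pos: [0.5018, -0.0649, 0.1686]
orientation: [-0.0, 0.066, 0.998, 0.0]
wrist_force: [1.0, -0.1, -0.9]
finger_gap: 0.086
grip_force: 0.0
```

Emit:
{"op": "carry_out", "data": {"series": [{"delta_rot":[0,0,0.036],"travel":[0.6,-1,-0.1],"fingers":-1},{"delta_rot":[0,0,0.036],"travel":[0.6,-1,-0.1],"fingers":-1},{"delta_rot":[0,0,0.036],"travel":[0.6,-1,-0.1],"fingers":-1},{"delta_rot":[0,0,0.036],"travel":[0.6,-1,-0.1],"fingers":-1},{"delta_rot":[0,0,0.036],"travel":[0.6,-1,-0.1],"fingers":-1}]}}

```text
clock: 3.95
tcp_pos: [0.5768, -0.1898, 0.1559]
orientation: [-0.0, 0.057, 0.998, 0.0]
wrist_force: [0.1, -0.4, -0.4]
finger_gap: 0.0855
grip_force: 0.0
```

Emit:
{"op": "carry_out", "data": {"series": [{"delta_rot":[0,0,0],"travel":[0.4,-0.9,-0.4],"fingers":-1},{"delta_rot":[0,0,0],"travel":[0,0,-0.8],"fingers":-0.6},{"delta_rot":[0,0,0],"travel":[0,0,-0.8],"fingers":-0.3},{"delta_rot":[0,0,0],"travel":[0,0,0],"fingers":-0.3}], "squeeze": 30}}

```text
clock: 4.45
tcp_pos: [0.5848, -0.2109, 0.1039]
orientation: [-0.002, 0.057, 0.998, 0.001]
wrist_force: [-0.2, 0.3, -0.5]
finger_gap: 0.0555
grip_force: 0.0
```

```bash
python3 - <<'E'
from h import *
st=env.get_state();print(st["tcp_pos"],st["finger_gap"])
im=[]
for n in("top","side"):
    r=shot(n);u,v=proj(r,[.575,-.2125,.07]);x,y=int(u)-40,int(v)-45;print(n,x,y)
    im.append(cv2.resize(r["color"][y:y+90,x:x+80,::-1],(400,450),interpolation=cv2.INTER_CUBIC))
cv2.imwrite("pics/a.png",np.hstack(im))
E
```

```text
[ 0.58480934 -0.21094745  0.10386742] 0.05554180490384504
top 255 133
side 252 169
```

View pics/a.png

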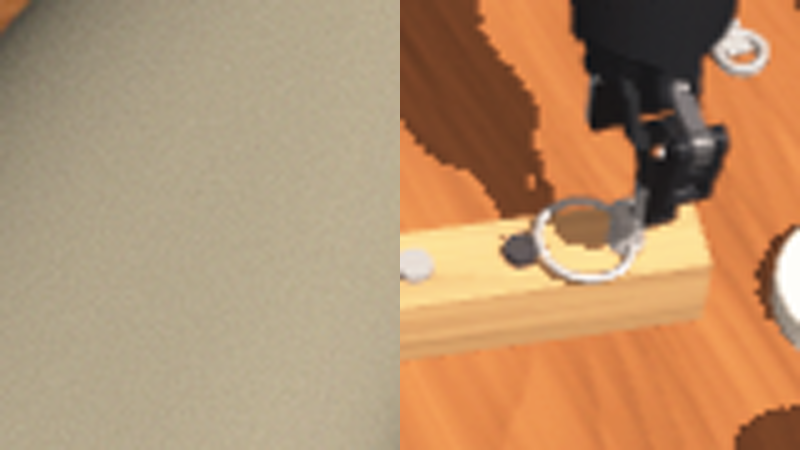

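The side crop shows the near finger in front of the head (about 630,215 in the crop), the ring clear to the left; alignment is good. Descending and gripping.

Emit:
{"op": "carry_out", "data": {"series": [{"delta_rot":[0,0,0],"travel":[0.08,-0.04,-0.6],"fingers":-0.3},{"delta_rot":[0,0,0],"travel":[0,0,-0.6],"fingers":-0.3},{"delta_rot":[0,0,0],"travel":[0,0,-0.4],"fingers":-0.3},{"delta_rot":[0,0,0],"travel":[0,0,0],"fingers":-0.3},{"delta_rot":[0,0,0],"travel":[0,0,0],"fingers":0.2}], "squeeze": 30}}

```text
clock: 5.18
tcp_pos: [0.5887, -0.2126, 0.0665]
orientation: [0.0, 0.057, 0.998, 0.0]
wrist_force: [-0.2, -0.5, 0.5]
finger_gap: 0.0384
grip_force: 0.0
```

Emit:
{"op": "carry_out", "data": {"series": [{"delta_rot":[0,0,0],"travel":[0,0,0],"fingers":0.5},{"delta_rot":[0,0,0],"travel":[0,0,0],"fingers":1},{"delta_rot":[0,0,0],"travel":[0,0,0],"fingers":1},{"delta_rot":[0,0,0],"travel":[0,0,0],"fingers":1}]}}

```text
clock: 5.68
tcp_pos: [0.5889, -0.2127, 0.067]
orientation: [0.001, 0.057, 0.998, -0.0]
wrist_force: [-0.0, 0.6, 4.0]
finger_gap: 0.0153
grip_force: 32.8
```

Emit:
{"op": "carry_out", "data": {"series": [{"delta_rot":[0,0,0],"travel":[0,0,0],"fingers":0.3},{"delta_rot":[0,0,0],"travel":[0,0,-0.12],"fingers":0.3},{"delta_rot":[0,0,0],"travel":[0,0,0],"fingers":1},{"delta_rot":[0,0,0],"travel":[0,0,0],"fingers":1},{"delta_rot":[0,0,0],"travel":[0,0,0],"fingers":1}], "squeeze": 60}}

```text
clock: 6.3
tcp_pos: [0.5883, -0.2125, 0.063]
orientation: [-0.0, 0.057, 0.998, 0.0]
wrist_force: [0.5, -0.7, -1.2]
finger_gap: 0.0144
grip_force: 59.6
```

Emit:
{"op": "carry_out", "data": {"series": [{"delta_rot":[0,0,0],"travel":[0,0,0],"fingers":1},{"delta_rot":[0,0,0],"travel":[0,0,0.4],"fingers":1},{"delta_rot":[0,0,0],"travel":[0,0,0.6],"fingers":1}]}}

```text
clock: 6.68
tcp_pos: [0.5883, -0.2124, 0.0889]
orientation: [-0.0, 0.057, 0.998, 0.0]
wrist_force: [0.3, 0.1, -0.7]
finger_gap: 0.0141
grip_force: 59.6
```

Emit:
{"op": "carry_out", "data": {"series": [{"delta_rot":[0,0,0],"travel":[0,0,1],"fingers":1},{"delta_rot":[0,0,0],"travel":[0,0,1],"fingers":1},{"delta_rot":[0,0,0],"travel":[0,0,1],"fingers":1},{"delta_rot":[0,0,0],"travel":[0,0,0.8],"fingers":1},{"delta_rot":[0,0,0],"travel":[0,0,0.4],"fingers":1}]}}

```text
clock: 7.3
tcp_pos: [0.5893, -0.2129, 0.196]
orientation: [0.002, 0.057, 0.998, -0.001]
wrist_force: [-0.0, -0.3, -1.5]
finger_gap: 0.0143
grip_force: 59.6
```

Emit:
{"op": "carry_out", "data": {"series": [{"delta_rot":[0,0,0.96],"travel":[0.055,0.58,0],"fingers":1},{"delta_rot":[0,0,0.96],"travel":[0.055,0.58,0],"fingers":1},{"delta_rot":[0,0,0.96],"travel":[0.055,0.58,0],"fingers":1},{"delta_rot":[0,0,0.96],"travel":[0.055,0.58,0],"fingers":1},{"delta_rot":[0,0,0.96],"travel":[0.055,0.58,0],"fingers":1}]}}

```text
clock: 7.92
tcp_pos: [0.5953, -0.1395, 0.1935]
orientation: [-0.0, -0.184, 0.983, 0.0]
wrist_force: [0.7, -0.1, 0.4]
finger_gap: 0.014
grip_force: 59.7
```

Emit:
{"op": "carry_out", "data": {"series": [{"delta_rot":[0,0,0.96],"travel":[0.055,0.58,0],"fingers":1},{"delta_rot":[0,0,0.96],"travel":[0.055,0.58,0],"fingers":1},{"delta_rot":[0,0,0.96],"travel":[0.055,0.58,0],"fingers":1},{"delta_rot":[0,0,0.96],"travel":[0.055,0.58,0],"fingers":1},{"delta_rot":[0,0,0.96],"travel":[0.055,0.58,0],"fingers":1}]}}

```text
clock: 8.55
tcp_pos: [0.6021, -0.067, 0.1934]
orientation: [-0.0, -0.412, 0.911, 0.0]
wrist_force: [0.4, 0.9, -1.0]
finger_gap: 0.0144
grip_force: 59.7
```

Emit:
{"op": "carry_out", "data": {"series": [{"delta_rot":[0,0,0.96],"travel":[0.055,0.58,0],"fingers":1},{"delta_rot":[0,0,0.96],"travel":[0.055,0.58,0],"fingers":1},{"delta_rot":[0,0,0.96],"travel":[0.055,0.58,0],"fingers":1},{"delta_rot":[0,0,0.96],"travel":[0.055,0.58,0],"fingers":1},{"delta_rot":[0,0,0.96],"travel":[0.055,0.58,0],"fingers":1}]}}

```text
clock: 9.18
tcp_pos: [0.609, 0.0055, 0.1934]
orientation: [-0.0, -0.617, 0.787, 0.0]
wrist_force: [0.4, -0.2, -0.7]
finger_gap: 0.0142
grip_force: 59.7
```

Emit:
{"op": "carry_out", "data": {"series": [{"delta_rot":[0,0,0.96],"travel":[0.055,0.58,0],"fingers":1},{"delta_rot":[0,0,0.96],"travel":[0.055,0.58,0],"fingers":1},{"delta_rot":[0,0,0.96],"travel":[0.055,0.58,0],"fingers":1},{"delta_rot":[0,0,0],"travel":[0,0,0],"fingers":1}]}}

```text
clock: 9.68
tcp_pos: [0.6131, 0.0493, 0.1934]
orientation: [0.0, 0.722, -0.691, -0.0]
wrist_force: [-0.4, -0.4, -0.8]
finger_gap: 0.0145
grip_force: 59.7
```

```bash
python3 - <<'E'
from h import *
st=env.get_state();print(st["tcp_pos"],st["orientation"],st["joint_pos"].round(2))
r=shot("side");u,v=proj(r,[.613,.052,.14]);x,y=int(u)-50,int(v)-40;print(x,y,proj(r,st["tcp_pos"]))
cv2.imwrite("pics/b.png",cv2.resize(r["color"][y:y+75,x:x+100,::-1],(800,600),interpolation=cv2.INTER_CUBIC))
E
```

```text
[0.61309851 0.04925159 0.19338782] [ 9.72160969e-05  7.22466385e-01 -6.91406027e-01 -1.36233082e-04] [-0.05  0.4   0.08  1.25  0.   -1.67]
212 84 (np.float64(262.94581452826844), np.float64(109.89302549025248))
```

View pics/b.png

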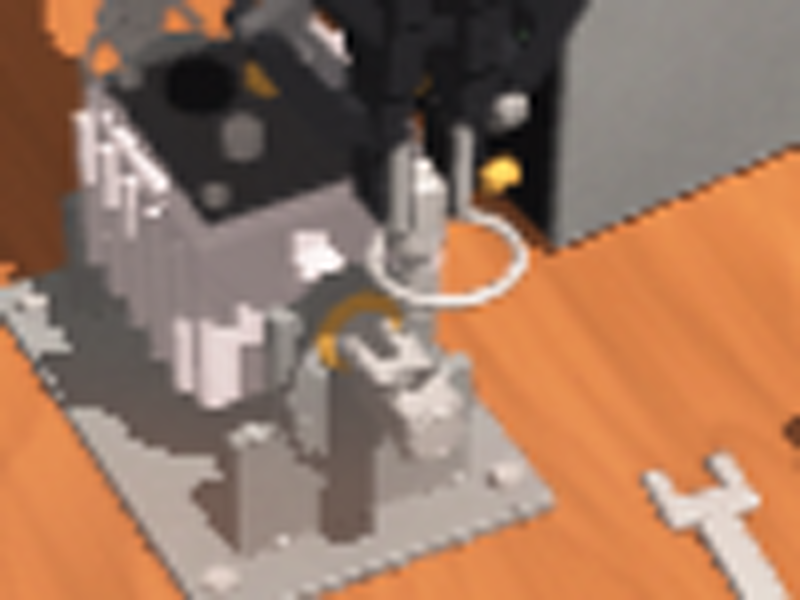

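```bash
python3 - <<'E'
from h import *
r=shot("side")
for n,p in dict(top=[.613,.049,.208],orig=[.613,.049,.180],point=[.613,.049,.144],bow=[.615,.002,.187],hole=[.6132,.0521,.115],x10=[.623,.049,.144],y10=[.613,.039,.144]).items():
    u,v=proj(r,p);print(n,round((u-212+.5)*8),round((v-84+.5)*8))
E
```

```text
top 412 178
orig 411 242
point 409 322
bow 477 311
hole 405 378
x10 435 314
y10 421 340
```

Emit:
{"op": "carry_out", "data": {"series": [{"delta_rot":[0,0,0],"travel":[0,0.11,-0.3],"fingers":1},{"delta_rot":[0,0,0],"travel":[0,0,-0.5],"fingers":1},{"delta_rot":[0,0,0],"travel":[0,0,-0.2],"fingers":1},{"delta_rot":[0,0,0],"travel":[0,0,0],"fingers":1}]}}

```text
clock: 10.28
tcp_pos: [0.6127, 0.051, 0.1673]
orientation: [0.001, 0.722, -0.692, -0.001]
wrist_force: [0.4, -0.2, -1.4]
finger_gap: 0.0142
grip_force: 59.7
```

Emit:
{"op": "carry_out", "data": {"series": [{"delta_rot":[0,0,0],"travel":[0,0,-0.05],"fingers":1},{"delta_rot":[0,0,0],"travel":[0,0,-0.05],"fingers":1}]}}

```text
clock: 10.52
tcp_pos: [0.6135, 0.0512, 0.1661]
orientation: [-0.0, 0.722, -0.692, 0.0]
wrist_force: [-0.1, -1.2, -0.4]
finger_gap: 0.014
grip_force: 59.7
```

Emit:
{"op": "carry_out", "data": {"series": [{"delta_rot":[0,0,0],"travel":[0,0,-0.04],"fingers":1},{"delta_rot":[0,0,0],"travel":[0,0,-0.04],"fingers":1}]}}

```text
clock: 10.78
tcp_pos: [0.6133, 0.0512, 0.1639]
orientation: [-0.0, 0.722, -0.692, 0.0]
wrist_force: [0.5, -1.0, -0.8]
finger_gap: 0.0142
grip_force: 59.7
```

Emit:
{"op": "carry_out", "data": {"series": [{"delta_rot":[0,0,0],"travel":[0,0,-0.04],"fingers":1},{"delta_rot":[0,0,0],"travel":[0,0,-0.04],"fingers":1}]}}

```text
clock: 11.02
tcp_pos: [0.6132, 0.0513, 0.1618]
orientation: [-0.0, 0.722, -0.692, -0.0]
wrist_force: [0.3, 0.9, -1.5]
finger_gap: 0.0141
grip_force: 59.7
```

Emit:
{"op": "carry_out", "data": {"series": [{"delta_rot":[0,0,0],"travel":[0,0,-0.04],"fingers":1}]}}

```text
clock: 11.15
tcp_pos: [0.6132, 0.0513, 0.1607]
orientation: [0.0, 0.722, -0.692, -0.0]
wrist_force: [-0.1, 0.2, -0.2]
finger_gap: 0.0147
grip_force: 59.7
```

Emit:
{"op": "carry_out", "data": {"series": [{"delta_rot":[0,0,0],"travel":[0,0,-0.04],"fingers":1},{"delta_rot":[0,0,0],"travel":[0,0,-0.04],"fingers":1}]}}

```text
clock: 11.4
tcp_pos: [0.6132, 0.0513, 0.1588]
orientation: [0.0, 0.722, -0.692, -0.0]
wrist_force: [0.4, 1.6, -1.1]
finger_gap: 0.0142
grip_force: 59.8
```

Emit:
{"op": "carry_out", "data": {"series": [{"delta_rot":[0,0,0],"travel":[0,0,-0.04],"fingers":1}]}}

```text
clock: 11.52
tcp_pos: [0.6132, 0.0513, 0.1577]
orientation: [0.0, 0.722, -0.692, -0.0]
wrist_force: [-0.1, 0.6, -0.1]
finger_gap: 0.014
grip_force: 59.8
```

Emit:
{"op": "carry_out", "data": {"series": [{"delta_rot":[0,0,0],"travel":[0,0,-0.05],"fingers":1},{"delta_rot":[0,0,0],"travel":[0,0,-0.05],"fingers":1},{"delta_rot":[0,0,0],"travel":[0,0,-0.05],"fingers":1}]}}

```text
clock: 11.9
tcp_pos: [0.6132, 0.0513, 0.154]
orientation: [0.0, 0.722, -0.692, -0.0]
wrist_force: [-0.1, 1.9, 0.0]
finger_gap: 0.0143
grip_force: 59.8
```

```bash
python3 - <<'E'
from h import *
st=env.get_state();print(st["tcp_pos"],st["wrist_force"],st["ft_torque"])
r=shot("side");u,v=proj(r,[.613,.052,.14]);x,y=int(u)-40,int(v)-30;print(x,y)
cv2.imwrite("pics/c.png",cv2.resize(r["color"][y:y+60,x:x+80,::-1],(800,600),interpolation=cv2.INTER_CUBIC))
E
```

```text
[0.61322299 0.0512711  0.15399651] [-0.06830726  1.90952645  0.03803184] [ 0.31677185  0.17573353 -0.01306011]
222 94
```

View pics/c.png

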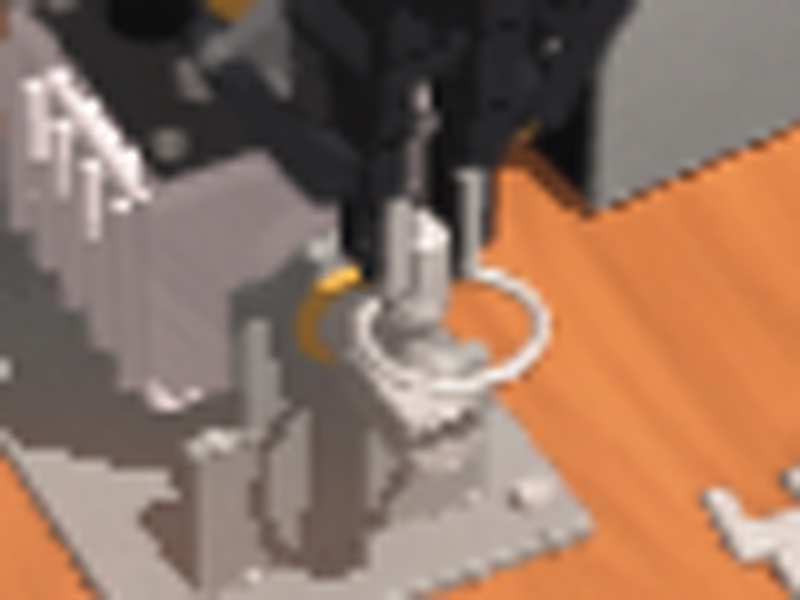

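The picture shows the pin above the rod with its shank entering the hole (about 425,340), the ring pointing off the end. A slight +y side force; I ease that way and continue.

Emit:
{"op": "carry_out", "data": {"series": [{"delta_rot":[0,0,0],"travel":[0,0.03,-0.08],"fingers":1},{"delta_rot":[0,0,0],"travel":[0,0,-0.1],"fingers":1},{"delta_rot":[0,0,0],"travel":[0,0,-0.1],"fingers":1}]}}

```text
clock: 12.32
tcp_pos: [0.6134, 0.0518, 0.1468]
orientation: [0.0, 0.722, -0.692, 0.0]
wrist_force: [-0.8, -0.0, -0.7]
finger_gap: 0.0147
grip_force: 59.7
```

Emit:
{"op": "carry_out", "data": {"series": [{"delta_rot":[0,0,0],"travel":[0,0,-0.1],"fingers":1},{"delta_rot":[0,0,0],"travel":[0,0,-0.1],"fingers":1}]}}

```text
clock: 12.58
tcp_pos: [0.6132, 0.0519, 0.1418]
orientation: [0.0, 0.722, -0.692, -0.0]
wrist_force: [-0.2, -1.0, -1.0]
finger_gap: 0.0141
grip_force: 59.7
```

Emit:
{"op": "carry_out", "data": {"series": [{"delta_rot":[0,0,0],"travel":[0,0,-0.1],"fingers":1},{"delta_rot":[0,0,0],"travel":[0,0,-0.1],"fingers":1},{"delta_rot":[0,0,0],"travel":[0,0,-0.1],"fingers":1}]}}

```text
clock: 12.95
tcp_pos: [0.6133, 0.0519, 0.1344]
orientation: [0.0, 0.722, -0.692, -0.0]
wrist_force: [0.3, -0.4, -0.7]
finger_gap: 0.0146
grip_force: 59.7
```

Emit:
{"op": "carry_out", "data": {"series": [{"delta_rot":[0,0,0],"travel":[0,0,-0.08],"fingers":1},{"delta_rot":[0,0,0],"travel":[0,0,-0.04],"fingers":1}]}}

```text
clock: 13.2
tcp_pos: [0.6132, 0.052, 0.1314]
orientation: [0.0, 0.722, -0.692, -0.0]
wrist_force: [0.4, 0.1, -1.1]
finger_gap: 0.0144
grip_force: 59.7
```

Emit:
{"op": "carry_out", "data": {"series": [{"delta_rot":[0,0,0],"travel":[0,0,-0.04],"fingers":1},{"delta_rot":[0,0,0],"travel":[0,0,-0.04],"fingers":1}]}}

```text
clock: 13.45
tcp_pos: [0.6133, 0.0519, 0.1296]
orientation: [-0.0, 0.722, -0.692, 0.0]
wrist_force: [0.3, 0.2, -1.0]
finger_gap: 0.0149
grip_force: 59.7
```

Emit:
{"op": "carry_out", "data": {"series": [{"delta_rot":[0,0,0],"travel":[0,0,-0.02],"fingers":1},{"delta_rot":[0,0,0],"travel":[0,0,0],"fingers":1}]}}

```text
clock: 13.7
tcp_pos: [0.6132, 0.052, 0.1291]
orientation: [0.0, 0.722, -0.692, -0.0]
wrist_force: [0.4, 0.2, -0.6]
finger_gap: 0.0141
grip_force: 59.7
```

Emit:
{"op": "carry_out", "data": {"series": [{"delta_rot":[0,0,0],"travel":[0,0,-0.02],"fingers":1},{"delta_rot":[0,0,0],"travel":[0,0,0],"fingers":1}]}}

```text
clock: 13.95
tcp_pos: [0.6133, 0.052, 0.1286]
orientation: [0.0, 0.722, -0.692, -0.0]
wrist_force: [0.0, 0.5, -0.6]
finger_gap: 0.0143
grip_force: 59.7
```

Emit:
{"op": "carry_out", "data": {"series": [{"delta_rot":[0,0,0],"travel":[0,0,-0.02],"fingers":1},{"delta_rot":[0,0,0],"travel":[0,0,-0.02],"fingers":1}]}}

```text
clock: 14.2
tcp_pos: [0.6133, 0.0519, 0.1277]
orientation: [-0.0, 0.722, -0.692, 0.0]
wrist_force: [-0.4, 1.1, 2.3]
finger_gap: 0.0139
grip_force: 60.1
```

Emit:
{"op": "carry_out", "data": {"series": [{"delta_rot":[0,0,0],"travel":[0,0,-0.02],"fingers":1},{"delta_rot":[0,0,0],"travel":[0,0,0],"fingers":1}]}}

```text
clock: 14.45
tcp_pos: [0.6133, 0.052, 0.1277]
orientation: [-0.0, 0.722, -0.692, 0.0]
wrist_force: [-2.4, 0.0, 5.3]
finger_gap: 0.0144
grip_force: 60.4
```

Emit:
{"op": "carry_out", "data": {"series": [{"delta_rot":[0,0,0],"travel":[0,0,-0.02],"fingers":1},{"delta_rot":[0,0,0],"travel":[0,0,-0.02],"fingers":1}]}}

```text
clock: 14.7
tcp_pos: [0.6133, 0.052, 0.1276]
orientation: [-0.0, 0.722, -0.692, 0.0]
wrist_force: [-5.4, -0.3, 12.7]
finger_gap: 0.0142
grip_force: 61.4
```

Emit:
{"op": "carry_out", "data": {"series": [{"delta_rot":[0,0,0],"travel":[0,0,0.06],"fingers":0.3},{"delta_rot":[0,0,0],"travel":[0,0,0.1],"fingers":0.1},{"delta_rot":[0,0,0],"travel":[0,0,0.6],"fingers":0},{"delta_rot":[0,0,0],"travel":[0,0,1],"fingers":0},{"delta_rot":[0,0,0],"travel":[0,0,1],"fingers":0.5}]}}

```text
clock: 15.32
tcp_pos: [0.6134, 0.0519, 0.1965]
orientation: [-0.0, 0.722, -0.692, 0.0]
wrist_force: [0.5, 0.1, 0.0]
finger_gap: 0.0256
grip_force: 0.0
```

Emit:
{"op": "carry_out", "data": {"series": [{"delta_rot":[0,0,0],"travel":[0.03,-0.8,0],"fingers":1},{"delta_rot":[0,0,0],"travel":[0.03,-0.8,0],"fingers":1},{"delta_rot":[0,0,0],"travel":[0,0,-1],"fingers":1},{"delta_rot":[0,0,0],"travel":[0,0,-0.8],"fingers":1},{"delta_rot":[0,0,0],"travel":[0,0,-0.3],"fingers":1}]}}

```text
clock: 15.95
tcp_pos: [0.6132, 0.0107, 0.14]
orientation: [0.001, 0.722, -0.692, -0.002]
wrist_force: [-0.3, 0.4, 0.4]
finger_gap: 0.0001
grip_force: 0.0
```

```bash
python3 - <<'E'
from h import *
st=env.get_state();print(st["tcp_pos"],st["wrist_force"],st["finger_gap"])
r=shot("side");u,v=proj(r,[.613,.03,.13]);x,y=int(u)-40,int(v)-30;print(x,y)
cv2.imwrite("pics/d.png",cv2.resize(r["color"][y:y+60,x:x+80,::-1],(800,600),interpolation=cv2.INTER_CUBIC))
E
```

```text
[0.61315222 0.01067519 0.13999553] [-0.31406254  0.35758091  0.40831109] 5.3447540791654254e-05
225 101
```

View pics/d.png

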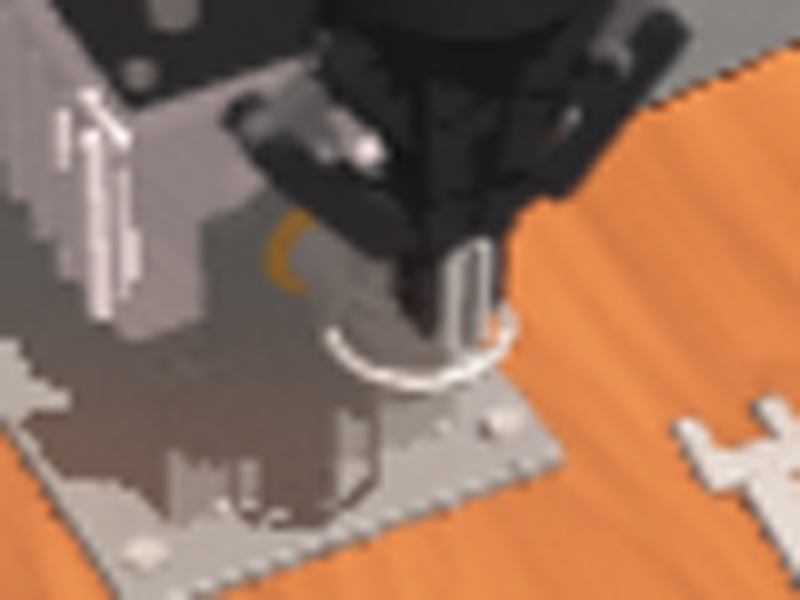

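The picture shows the shut fingers above the bow arc (430,383); going straight down will meet the ring just inside the bow. Pressing down in small steps.

Emit:
{"op": "carry_out", "data": {"series": [{"delta_rot":[0,0,0],"travel":[0,0.04,-0.15],"fingers":1},{"delta_rot":[0,0,0],"travel":[0,0,-0.15],"fingers":1},{"delta_rot":[0,0,0],"travel":[0,0,-0.15],"fingers":1}]}}

```text
clock: 16.38
tcp_pos: [0.6151, 0.013, 0.1317]
orientation: [-0.0, 0.722, -0.692, 0.0]
wrist_force: [-0.2, -0.2, -0.0]
finger_gap: -0.0
grip_force: 0.0
```

Emit:
{"op": "carry_out", "data": {"series": [{"delta_rot":[0,0,0],"travel":[0,0,-0.15],"fingers":1},{"delta_rot":[0,0,0],"travel":[0,0,-0.15],"fingers":1}]}}

```text
clock: 16.62
tcp_pos: [0.6148, 0.013, 0.1238]
orientation: [0.0, 0.722, -0.692, 0.0]
wrist_force: [0.3, -0.4, 1.5]
finger_gap: -0.0001
grip_force: 0.9
```

Emit:
{"op": "carry_out", "data": {"series": [{"delta_rot":[0,0,0],"travel":[0,0,-0.15],"fingers":1}]}}

```text
clock: 16.75
tcp_pos: [0.6151, 0.0129, 0.1202]
orientation: [-0.0, 0.722, -0.692, 0.0]
wrist_force: [-0.4, -0.4, 1.7]
finger_gap: 0.0
grip_force: 1.2
```

Emit:
{"op": "carry_out", "data": {"series": [{"delta_rot":[0,0,0],"travel":[0,0,-0.15],"fingers":1},{"delta_rot":[0,0,0],"travel":[0,0,-0.15],"fingers":1},{"delta_rot":[0,0,0],"travel":[0,0,-0.15],"fingers":1}]}}

```text
clock: 17.12
tcp_pos: [0.6148, 0.0133, 0.1087]
orientation: [-0.0, 0.722, -0.692, -0.0]
wrist_force: [0.1, 1.7, 3.1]
finger_gap: -0.0002
grip_force: 1.2
```

Emit:
{"op": "carry_out", "data": {"series": [{"delta_rot":[0,0,0],"travel":[0,0,-0.15],"fingers":1},{"delta_rot":[0,0,0],"travel":[0,0,-0.15],"fingers":1}]}}

```text
clock: 17.38
tcp_pos: [0.6147, 0.0131, 0.101]
orientation: [-0.0, 0.722, -0.692, -0.0]
wrist_force: [0.4, 1.3, 2.4]
finger_gap: -0.0001
grip_force: 1.1
```

Emit:
{"op": "carry_out", "data": {"series": [{"delta_rot":[0,0,0],"travel":[0,0,-0.15],"fingers":1},{"delta_rot":[0,0,0],"travel":[0,0,-0.1],"fingers":1}]}}

```text
clock: 17.62
tcp_pos: [0.6146, 0.0129, 0.0947]
orientation: [0.0, 0.722, -0.692, -0.0]
wrist_force: [-0.2, 1.9, 2.0]
finger_gap: -0.0001
grip_force: 0.7
```

Emit:
{"op": "carry_out", "data": {"series": [{"delta_rot":[0,0,0],"travel":[0,0,-0.1],"fingers":1},{"delta_rot":[0,0,0],"travel":[0,0,-0.1],"fingers":1},{"delta_rot":[0,0,0],"travel":[0,0,-0.1],"fingers":1}]}}

```text
clock: 18.0
tcp_pos: [0.6145, 0.0128, 0.0872]
orientation: [0.0, 0.722, -0.692, -0.0]
wrist_force: [-0.3, 0.1, 0.3]
finger_gap: -0.0
grip_force: 0.0
```

Emit:
{"op": "carry_out", "data": {"series": [{"delta_rot":[0,0,0],"travel":[0,0,-0.1],"fingers":1},{"delta_rot":[0,0,0],"travel":[0,0,0],"fingers":1}]}}

```text
clock: 18.25
tcp_pos: [0.6145, 0.0129, 0.0847]
orientation: [0.0, 0.722, -0.692, -0.0]
wrist_force: [-0.6, 0.4, -0.2]
finger_gap: 0.0001
grip_force: 0.0
```

Emit:
{"op": "carry_out", "data": {"series": [{"delta_rot":[0,0,0],"travel":[0,-0.5,0.2],"fingers":1},{"delta_rot":[0,0,0],"travel":[0,-0.5,1],"fingers":1},{"delta_rot":[0,0,0],"travel":[0,-0.5,1],"fingers":1},{"delta_rot":[0,0,0],"travel":[0,-1,1],"fingers":1},{"delta_rot":[0,0,0],"travel":[-1,-1,1],"fingers":1}]}}

```text
clock: 18.88
tcp_pos: [0.5908, -0.0763, 0.1913]
orientation: [-0.0, 0.722, -0.692, 0.001]
wrist_force: [0.1, -1.5, 0.8]
finger_gap: -0.0002
grip_force: 0.0
```

Emit:
{"op": "carry_out", "data": {"series": [{"delta_rot":[0,0,0],"travel":[-1,-1,0.5],"fingers":1},{"delta_rot":[0,0,0],"travel":[-1,-1,0],"fingers":1},{"delta_rot":[0,0,0],"travel":[-1,-1,0],"fingers":1},{"delta_rot":[0,0,0],"travel":[-1,-1,0],"fingers":1},{"delta_rot":[0,0,0],"travel":[-1,-1,0],"fingers":1}]}}

```text
clock: 19.5
tcp_pos: [0.4638, -0.2011, 0.2033]
orientation: [0.0, 0.722, -0.692, 0.001]
wrist_force: [0.6, -0.6, -0.3]
finger_gap: 0.0002
grip_force: 0.0
```

```bash
python3 - <<'E'
from h import *
im=[]
for n in("top","side"):
    r=shot(n);u,v=proj(r,[.613,.05,.11]);x,y=int(u)-25,int(v)-32
    if n=="top": 
        for q in ([.6133,.052,.143],[.6133,.052,.120]):print(np.array(proj(r,q))-[x,y])
    else:
        for q in ([.6133,.052,.143],[.6133,.052,.115],[.6133,.052,.079]):print((np.array(proj(r,q))-[x,y])*8+[400,0])
    im.append(cv2.resize(r["color"][y:y+64,x:x+50,::-1],(400,512),interpolation=cv2.INTER_CUBIC))
cv2.imwrite("pics/e.png",np.hstack(im))
E
```

```text
[21.76897701 28.84527665]
[23.81309594 31.54611667]
[602.43890591 186.68484033]
[601.26089204 246.09073512]
[599.80754465 319.38138455]
```

View pics/e.png

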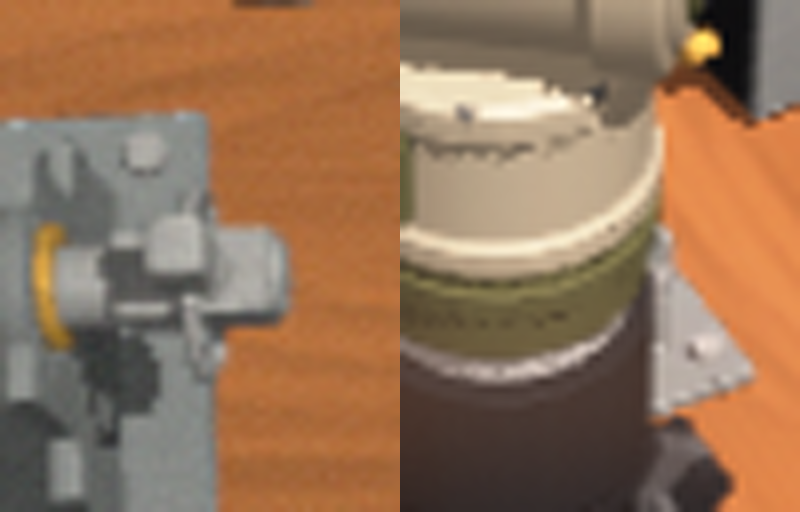

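Emit:
{"op": "carry_out", "data": {"series": [{"delta_rot":[0,0,0],"travel":[-0.26,1,0],"fingers":1},{"delta_rot":[0,0,0],"travel":[-0.26,1,0],"fingers":1},{"delta_rot":[0,0,0],"travel":[-0.26,1,0],"fingers":1},{"delta_rot":[0,0,0],"travel":[-0.26,1,0],"fingers":1},{"delta_rot":[0,0,0],"travel":[-0.26,1,0],"fingers":1}]}}

```text
clock: 20.23
tcp_pos: [0.4318, -0.0722, 0.2028]
orientation: [-0.0, 0.723, -0.691, -0.0]
wrist_force: [0.0, -0.7, -0.1]
finger_gap: 0.0
grip_force: 0.0
```

Emit:
{"op": "carry_out", "data": {"series": [{"delta_rot":[0,0,0],"travel":[-0.26,1,0],"fingers":1},{"delta_rot":[0,0,0],"travel":[-0.26,1,0],"fingers":1},{"delta_rot":[0,0,0],"travel":[-0.26,1,0],"fingers":1},{"delta_rot":[0,0,0],"travel":[-0.26,1,0],"fingers":1},{"delta_rot":[0,0,0],"travel":[-0.26,1,0],"fingers":1}]}}

```text
clock: 20.85
tcp_pos: [0.3989, 0.0526, 0.2029]
orientation: [-0.0, 0.723, -0.691, -0.0]
wrist_force: [1.1, -0.3, 0.1]
finger_gap: -0.0001
grip_force: 0.0
```

```bash
python3 - <<'E'
from h import *
r=shot("side");u,v=proj(r,[.613,.05,.11]);x,y=int(u)-30,int(v)-25
for q in ([.6133,.052,.143],[.6133,.052,.115],[.6133,.052,.079],[.6133,.029,.105]):print((np.array(proj(r,q))-[x,y]+.5)*10)
cv2.imwrite("pics/f.png",cv2.resize(r["color"][y:y+50,x:x+60,::-1],(600,500),interpolation=cv2.INTER_CUBIC))
E
```

```text
[308.04863239 168.35605042]
[306.57611505 242.61341889]
[304.75943082 334.22673068]
[340.28250356 320.12563845]
```

View pics/f.png

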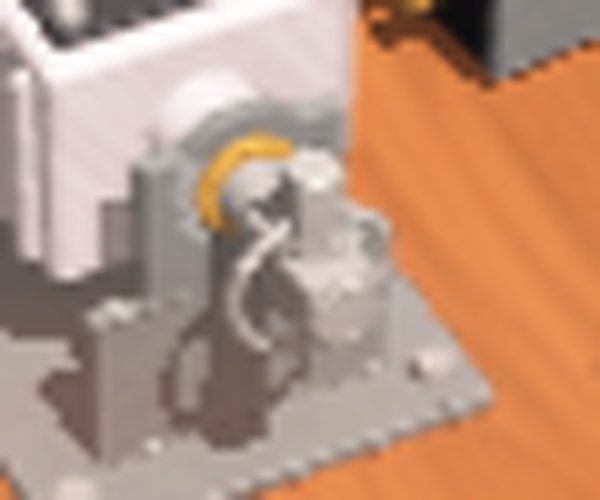

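Emit:
{"op": "carry_out", "data": {"series": [{"delta_rot":[0,0,0],"travel":[0.95,-0.02,0],"fingers":1},{"delta_rot":[0,0,0],"travel":[0.95,0,0],"fingers":1},{"delta_rot":[0,0,0],"travel":[0.95,0,0],"fingers":1},{"delta_rot":[0,0,0],"travel":[0.95,0,0],"fingers":1},{"delta_rot":[0,0,0],"travel":[0.95,0,0],"fingers":1}]}}

```text
clock: 21.52
tcp_pos: [0.5188, 0.0511, 0.2027]
orientation: [0.0, 0.723, -0.691, -0.0]
wrist_force: [1.0, -0.0, 0.8]
finger_gap: 0.0001
grip_force: 0.0
```

Emit:
{"op": "carry_out", "data": {"series": [{"delta_rot":[0,0,0],"travel":[0.95,0,0],"fingers":1},{"delta_rot":[0,0,0],"travel":[0.95,0,0],"fingers":1},{"delta_rot":[0,0,0],"travel":[0.95,0,0],"fingers":1},{"delta_rot":[0,0,0],"travel":[0.95,0,-0.8],"fingers":1},{"delta_rot":[0,0,0],"travel":[0,0,-0.8],"fingers":1}]}}

```text
clock: 22.15
tcp_pos: [0.615, 0.0511, 0.162]
orientation: [-0.0, 0.723, -0.691, 0.0]
wrist_force: [-0.8, -0.6, -0.7]
finger_gap: 0.0002
grip_force: 0.0
```

Emit:
{"op": "carry_out", "data": {"series": [{"delta_rot":[0,0,0],"travel":[0,0,-0.3],"fingers":1},{"delta_rot":[0,0,0],"travel":[0,0,-0.2],"fingers":1},{"delta_rot":[0,0,0],"travel":[0,0,-0.06],"fingers":1}]}}

```text
clock: 22.52
tcp_pos: [0.6134, 0.0503, 0.1491]
orientation: [-0.0, 0.722, -0.691, 0.0]
wrist_force: [-0.9, 0.2, 0.5]
finger_gap: 0.0004
grip_force: 0.0
```

Emit:
{"op": "carry_out", "data": {"series": [{"delta_rot":[0,0,0],"travel":[0,0,-0.06],"fingers":1},{"delta_rot":[0,0,0],"travel":[0,0,-0.06],"fingers":1}]}}

```text
clock: 22.78
tcp_pos: [0.6138, 0.0499, 0.1461]
orientation: [-0.0, 0.722, -0.692, 0.0]
wrist_force: [-0.6, -0.4, -0.2]
finger_gap: 0.0001
grip_force: 0.0
```

Emit:
{"op": "carry_out", "data": {"series": [{"delta_rot":[0,0,0],"travel":[0,0,-0.03],"fingers":1},{"delta_rot":[0,0,0],"travel":[0,0,-0.03],"fingers":1}]}}

```text
clock: 23.02
tcp_pos: [0.6135, 0.0499, 0.1441]
orientation: [-0.0, 0.722, -0.692, -0.0]
wrist_force: [0.1, 0.7, 0.0]
finger_gap: -0.0001
grip_force: 0.0
```

Emit:
{"op": "carry_out", "data": {"series": [{"delta_rot":[0,0,0],"travel":[0,0,-0.02],"fingers":1},{"delta_rot":[0,0,0],"travel":[0,0,-0.02],"fingers":1}]}}

```text
clock: 23.28
tcp_pos: [0.6135, 0.0499, 0.1431]
orientation: [0.0, 0.722, -0.692, -0.0]
wrist_force: [-0.6, 1.0, 3.5]
finger_gap: 0.0
grip_force: 1.7
```

Contact comes at 0.143 m, exactly the seated height. Backing off.

Emit:
{"op": "carry_out", "data": {"series": [{"delta_rot":[0,0,0],"travel":[0,0,0.3],"fingers":1},{"delta_rot":[0,0,0],"travel":[0,0,1],"fingers":1},{"delta_rot":[0,0,0],"travel":[0,0,1],"fingers":1},{"delta_rot":[0,0,0],"travel":[-0.5,-0.5,0.5],"fingers":1},{"delta_rot":[0,0,0],"travel":[0,0,0],"fingers":1}]}}

```text
clock: 23.9
tcp_pos: [0.6006, 0.0365, 0.2143]
orientation: [-0.0, 0.722, -0.692, 0.001]
wrist_force: [0.9, -1.0, -0.4]
finger_gap: 0.0003
grip_force: 0.0
```

```bash
python3 -c "
from h import *
print(env.get_state()['tcp_pos']);print(env.hand_in())"
```

```text
[0.60056349 0.03647971 0.21429722]
the job is handed in; nothing more can be done
None
```

The linch pin is fully home in the rod's cross-hole, confirmed by a light touch on its head, and the ring is snapped shut round the rod end; the job was handed in at about 24 s, and no verdict came back.

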